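Push a blank home in the drilling fixture

TASK

Get the plain aluminium blank ready for drilling: push it along the dark fixture plate with the fingers until its long side lies flush along the red fence and its end is against the yellow stop (not the blue one), then move clear. Only push it, with no lifting or tipping, and leave the other loose things where they are.

Things in the scene. Friction and masses are not known exactly. Their poses are not given: they have to be found in the camera images.
- fixture: Fixed dark steel plate 280 (x) by 440 (y) by 12 mm thick, its place and yaw vary. Origin: centre of its underside, on the bench; plate top at z = 12 mm. A red fence runs along y over its whole length, 25 mm thick, 30 mm high above the plate; the fence's flat front face, against which the blank goes, looks to -x (to the robot) and lies at x = +110 mm in this frame.
- blank: Workpiece: plain aluminium slab, no holes, thin dark scribed cross on top, 96 (x) by 120 (y) by 18 mm high, about 0.56 kg, loose on the plate before the fence, turned up to 0.35 rad. Slides when pushed with a few newtons. Origin: centre of its underside. A long (120 mm) side, which runs along its y, goes against the fence.
- stop_yellow: Yellow block fixed on the plate near the left or right end of the fence (varies): 45 (x) by 30 (y) by 25 mm high, turned like the fixture, reaching from the fence face to 45 mm before it. Origin: centre of its underside, on the plate; its flat side faces are at y = +-15 mm. The blank's end goes against the one towards the fence's middle. A lug with a screw tops the fence, to 46 mm above the plate.
- stop_blue: Blue stop block, for another job, near the other end of the fence; same size, frame and fixing as the yellow one.
- bushing: Loose steel bushing, 44 mm across, 25 mm high, standing on the plate near one of its front (robot-side) corners. Origin at the centre of its underside. Leave alone.
- collar: Loose brass collar, 42 mm across, 30 mm high, standing on the plate near the other front corner. Origin at the centre of its underside. Leave alone.
- drilled_plate: Finished aluminium plate with four holes, 96 by 120 by 18 mm, lying on the bench beside the fixture. Origin at the centre of its underside. Leave alone.
- oil_bottle: Orange oil bottle with a black cap, 56 mm across, 150 mm high, standing on the bench beside the fixture. Origin at the centre of its underside. Leave alone.
- chuck_key: Steel T-handled chuck key, 118 mm long with a 100 mm cross bar, lying on the bench beside the fixture. Origin near its cross bar, on the bench; shank along its +x. Leave alone.
- chip_brush: Small brush with a wooden handle, about 200 mm long, lying along its x on the bench beside the fixture. Origin below its middle. Leave alone.
Mind the look-alikes: they are no part of the job. Leave any green or purple look-alike of the blank alone.

How it is judged (in metres and radians):
At the end, for the whole second after the job is handed in: The blank lies flat on the plate, at rest, long side against the red fence (gap under 2.5 mm at its middle, turned under 0.03 rad from the fence) and its end against the inner face of the yellow stop (gap under 2.8 mm) (x of blank in the frame of fixture between 0.0595 and 0.065 m and angle between the x axis of blank and the x axis of fixture, either way round below 0.03 rad and y of blank in the frame of stop_yellow between -0.0778 and 0.0778 m and y of blank in the frame of fixture between -0.15 and 0.15 m and z of blank in the frame of fixture below 0.015 m and angle between blank's own z axis and vertical below 0.05 rad and linear speed of blank below 0.01 m/s); the robot touches nothing.
It fails at once if the blank is lifted off the plate or tipped (z of blank in the frame of fixture above 0.018 m or angle between blank's own z axis and vertical above 0.12 rad).
It fails at once if another loose thing is moved (over 15 mm) (distance of any of bushing, collar, drilled_plate, oil_bottle, chuck_key, chip_brush from where it was at the start of the episode above 0.015 m).
It also fails if it takes over 42 s, if anything falls off the work surface, if the arm or the gripper's body presses on something with over 40 N, if the wrist force passes 120 N, or if a joint passes its speed limit or range.

ROBOT

A 6-joint arm with a two-finger parallel gripper is mounted at the origin on the work surface. World frame = base frame: x ahead of the robot, y to its left, z up, the work surface at z = 0. Lengths are in mm, angles in rad, forces in N, time in s.
With the tool pointing down it reaches from about 300 to 775 mm from the base axis. Payload 14.6 kg.
Tool frame: the origin (TCP) lies at the very end of the fingers, on their centre line; the grasp point (between the pads) lies 19 mm behind it; z points along the fingers, y is the line along which they close (so a half turn about z gives the same grasp; the last joint's range is limited). The gripper opens to 94 mm and grips with 3 to 60 N. Pads are 16 mm wide; open, the fingers measure 119 mm over their backs; the gripper's body (75 mm by 177 mm) begins 78 mm behind the grasp point.
Start: joints at [1.131, 0.3, 1.521, -0, 1.321, -0.067], TCP at [200.32, 512.212, 205.446] pointing down, gripper open.
Joint ranges: [-3.03, 3.03], [-0.79, 2.21], [0.23, 2.52], [-1.04, 4.18], [0, 3.07], [-2.55, 2.55]. Speed limits (rad/s): [2.22, 2.22, 2.57, 3.14, 3.14, 3.14].

INTERFACE

Orientations are given as [roll, pitch, yaw] about the fixed x, y, z axes, in that order (R = Rz(yaw) Ry(pitch) Rx(roll)).
In Python, from cell import manip, eyes, ticket gives the robot as it stands. The module is installed in compiled form; this text tells all that it offers.
- The arm moves only by the tool arm_command, never from a script. Its argument "plan" is a list of rows, each a list of 5 numbers: the opening, from -1 (shut) to 1 (fully open), then the shift along the tool's x, y, z in m, then the turn about the tool's z in rad. In form: [[jaw, dx, dy, dz, roll], ...]. A call has 1 to 20 rows; each row shifts and turns the commanded pose from where the row before left it, along the tool's axes as they then stand; what a row does not reach is not made up. A row lasts 1/8 s, in which the tool goes at most 62.5 mm and 10.7 degrees, less where a joint would pass 70% of its speed; a pose out of reach is approached as far as the arm can. A call is refused whole if a number of a shift passes 0.0625 or a number of a turn 0.188, either way. A call with a gripper value outside its range is refused whole. The fingers move at their own pace and stop on an object; "newtons" is the grip in N (left out, the last holds). Time passes only in rows, so rows that do not move let the fingers close. It gives the time, the measured TCP pose, the force, the opening and the grip force at its end, in the units of the state.
- manip.read_state(): the state, without advancing time (a new reading comes with each control period).
- eyes.camera(name): name is "side" or "top"; returns a dict with "img" (420x560x3 uint8, blue, green, red), "z_map" (420x560 float32, mm along the optical axis (not along the pixel's ray), 0 where there is no reading), "fx", "fy", "cx", "cy" (pixels), "eye" and "orientation" of the camera in the world. Camera axes: x right, y down, z forward; pixel columns grow to the right and rows downward; lengths in mm; the calibration is good to about 2 mm. A picture is of the moment at which its call begins.
- ticket.sign_off(): hands the job in; it is judged then, once.
The state is a dict: "clock": time; "joints": joint angles; "qd": joint speeds; "effort": joint torques, N m; "eef_pos": TCP position; "eef_rot": TCP orientation; "wrist_force": force on the tool from outside, world axes, zero at the start; "moment": the same for the moment, N m; "finger_gap": finger opening in mm; "finger_force": force on a finger pad.
Only numpy, scipy, OpenCV 4.12 (cv2) and the standard library are available. Lean on these libraries where they do the work, as an engineer would, in place of code of your own. Each camera call takes 0.05 s, during which the arm holds its last target. There are 200 camera calls.

## Working session

There is one attempt and no reset: what is moved stays moved. The work goes in short steps, Python scripts to look and compute and a tool call to move; the robot and the scene stay as the last step left them, time stands still between calls to the robot, and variables do not carry over. Pictures are saved under pics/ and viewed, at most 10 in all, crops included, and the job is handed in when it is done.

Besides the shell and the picture viewer there is one more tool, called after ">>>" as name(argument=value, ...), one argument or row to a line, values as JSON. arm_command: Moves the arm, as the interface text tells. Its arguments: {"type":"object","properties":{"plan":{"type":"array"},"newtons":{"type":"number"}},"required":["plan"]}

```bash
mkdir -p pics; cat > h.py <<'E'
import numpy as np, cv2
from scipy.spatial.transform import Rotation as R
from cell import manip, eyes, ticket
def look(name,f=None):
    c=eyes.camera(name)
    if f: cv2.imwrite('pics/'+f,c['img'])
    np.savez(name+'.npz',**c)
    return c
def Rc(c):
    o=np.array(c['orientation'],float)
    return o if o.shape==(3,3) else R.from_euler('xyz',o).as_matrix()
def px2w(c,u,v,z):
    d=Rc(c)@np.array([(u-c['cx'])/c['fx'],(v-c['cy'])/c['fy'],1])
    e=np.array(c['eye'],float); return e+d*(z-e[2])/d[2]
E
python3 - <<'E'
from h import *
c=look('top','top1.png')
print({k:v for k,v in c.items() if k not in('img','z_map')}, manip.read_state())
E
```

```text
{'fx': 383.84746291423113, 'fy': 383.84746291423113, 'cx': 281.67958112685966, 'cy': 206.80730677341023, 'eye': array([ 357.13107854,   -2.60470885, 1101.11306198]), 'orientation': array([-3.01120475e+00, -1.76007147e-03, -1.59616108e+00])} {'clock': 0.05, 'joints': array([ 1.13138574e+00,  3.00488745e-01,  1.52155390e+00,  2.78639781e-05,
        1.32068055e+00, -6.66130210e-02]), 'qd': array([-6.98728929e-04,  5.79347444e-04, -1.80419878e-04,  2.08097559e-04,
       -5.58040390e-05,  5.30442501e-04]), 'effort': array([ 2.77648993e-03, -5.33208132e+01, -3.53713381e+01,  7.11123738e-02,
        2.33496999e-02, -7.64632500e-05]), 'eef_pos': array([200.21982024, 511.99723043, 204.88814304]), 'eef_rot': array([-3.14046641e+00, -1.02182782e-04,  2.76878811e+00]), 'wrist_force': array([-0.42684282,  0.2482198 , -0.47638075]), 'moment': array([-0.04717777, -0.00801244,  0.01727728]), 'finger_force': 0.0, 'finger_gap': 94.10242122565288}
```

View pics/top1.png

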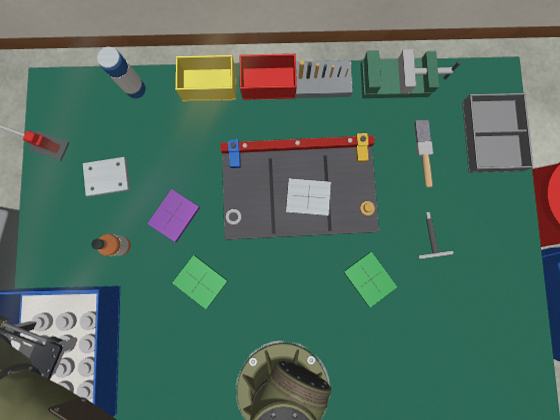

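The blank is at about (308,197). The red fence is along the top at v≈144, with the yellow stop at its right end (362,150) and the blue one at its left (234,155). The collar is at (368,208) and the bushing at (233,216).

```bash
python3 - <<'E'
from h import *
c=np.load('top.npz'); im=c['img'][125:245,215:385]
cv2.imwrite('pics/crop1.png',cv2.resize(im,None,fx=4.7,fy=4.7,interpolation=cv2.INTER_CUBIC))
E
```

```text
(no output)
```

View pics/crop1.png

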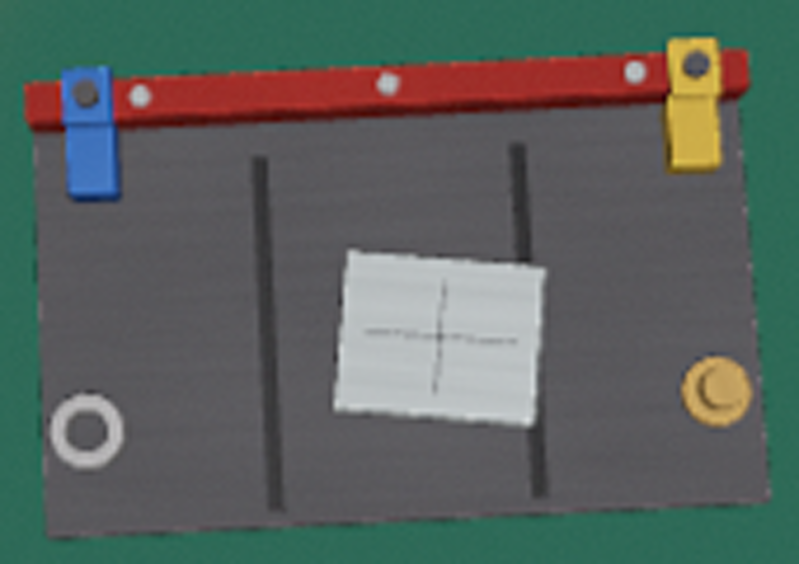

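```bash
cat > geo.py <<'E'
from h import *
def P(c,u,v,z,s=4.7,u0=215,v0=125): return px2w(c,(u+.5)/s-.5+u0,(v+.5)/s-.5+v0,z)[:2]
E
python3 - <<'E'
from geo import *
c=np.load('top.npz')
for n,z,l in [('blank',30,[(347,250),(546,267),(533,426),(334,410)]),('platefront',12,[(48,536),(769,498)]),('fencebot',12,[(34,130),(665,104)]),('fencetopback',42,[(25,84),(748,50)]),('yellow',37,[(667,167),(720,170),(668,97)]),('blue',37,[(69,198),(120,196)]),('collar',42,[(717,388)]),('bush',37,[(87,431)])]:
    p=np.array([P(c,u,v,z) for u,v in l]);print(n,p.round(1).tolist(),p.mean(0).round(1))
    if len(p)>1: d=p[1]-p[0];print('  ang -y:',np.arctan2(d[0],-d[1]).round(4),np.hypot(*d))
E
```

```text
blank [[580.2, -29.4], [566.7, -149.3], [470.3, -137.5], [483.0, -18.9]] [525.  -83.7]
  ang -y: -0.1118 120.66210333370131
platefront [[413.0, 155.0], [424.9, -280.5]] [419.  -62.7]
  ang -y: 0.0273 435.6996823651273
fencebot [[664.5, 162.2], [671.4, -230.1]] [668.  -33.9]
  ang -y: 0.0175 392.29353377376617
fencetopback [[684.8, 162.9], [695.2, -275.9]] [690.  -56.5]
  ang -y: 0.0237 438.9568866118247
yellow [[625.0, -224.1], [622.3, -256.0], [668.5, -226.9]] [ 638.6 -235.7]
  ang -y: -0.0829 32.0629591901198
blue [[614.8, 137.5], [615.3, 106.8]] [615.  122.1]
  ang -y: 0.0152 30.754740177869785
collar [[489.0, -245.8]] [ 489.  -245.8]
bush [[473.3, 127.9]] [473.3 127.9]
```

>>> arm_command(
  plan=[
    [0.6,0,0,0,-0.132],
    [0.6,0,0,0,-0.132],
    [0.6,0,0,0,-0.133],
    [0.6,-0.018,-0.05,0,0],
    [0.6,-0.018,-0.05,0,0],
    [0.6,-0.018,-0.05,0,0],
    [0.6,-0.018,-0.05,0,0],
    [0.6,-0.018,-0.05,0,0],
    [0.6,-0.018,-0.05,0,0],
    [0.6,-0.018,-0.05,0,0],
    [0.6,-0.018,-0.05,0,0],
    [0.6,-0.018,-0.05,0,0],
    [0.6,-0.018,-0.05,0,0],
    [0.6,-0.018,-0.05,0,0],
    [0.6,-0.018,-0.05,0,0],
    [0.6,0,0,0,0],
    [0.6,0,0,0,0],
  ],
)

```text
clock: 2.17
eef_pos: [430.4, -82.0, 205.1]
eef_rot: [3.141, -0.001, -3.118]
wrist_force: [-0.7, 0.0, -0.1]
finger_gap: 75.4
finger_force: 0.0
```

>>> arm_command(
  plan=[
    [0.6,0,0,0.05,0],
    [0.6,0,0,0.05,0],
    [0.6,0,0,0.045,0],
    [0.6,0,0,0.03,0],
    [0.6,0,0,0.012,0],
    [0.6,0,0,0,0],
    [0.6,0,0,0,0],
  ],
)

```text
clock: 3.05
eef_pos: [431.5, -82.3, 19.6]
eef_rot: [-3.141, 0.002, -3.117]
wrist_force: [-0.1, 0.0, -0.8]
finger_gap: 75.5
finger_force: 0.0
```

```bash
python3 - <<'E'
from h import *
c=look('side','side1.png')
print({k:v for k,v in c.items() if k not in('img','z_map')})
E
```

```text
{'fx': 422.21037250573534, 'fy': 422.21037250573534, 'cx': 276.9494284837334, 'cy': 204.29879908410234, 'eye': array([ 464.3496768 , -859.60953712,  778.83993028]), 'orientation': array([-2.25844413, -0.02352639, -0.00442495])}
```

View pics/side1.png

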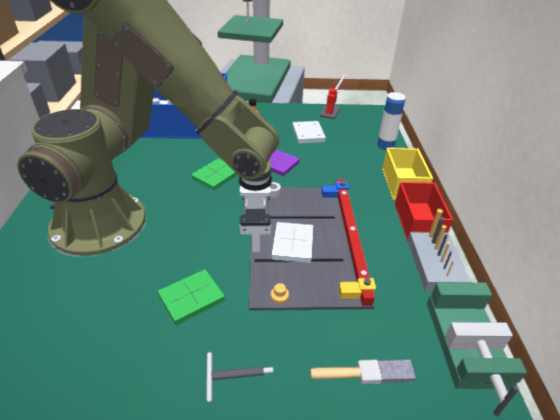

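The side view shows the fingers lowered behind the blank's robot-side edge (blank at ~(293,241), fingers at ~(257,245)). Next I push toward the fence.

>>> arm_command(
  plan=[
    [0.6,-0.015,0,0,0],
    [0.6,-0.012,0,0,0],
    [0.6,-0.01,0,0,0],
    [0.6,-0.01,0,0,0],
    [0.6,-0.01,0,0,0],
    [0.6,-0.01,0,0,0],
    [0.6,-0.01,0,0,0],
    [0.6,-0.01,0,0,0],
    [0.6,-0.01,0,0,0],
    [0.6,-0.01,0,0,0],
    [0.6,-0.008,0,0,0],
    [0.6,0,0,0,0],
  ],
)

```text
clock: 4.6
eef_pos: [546.2, -79.5, 18.4]
eef_rot: [3.142, 0.0, -3.117]
wrist_force: [0.7, -0.3, -1.1]
finger_gap: 75.4
finger_force: 0.0
```

>>> arm_command(
  plan=[
    [0.6,-0.004,0,0,0],
    [0.6,-0.003,0,0,0],
    [0.6,0,0,0,0],
  ],
)

```text
clock: 4.97
eef_pos: [552.8, -79.4, 18.3]
eef_rot: [3.142, 0.0, -3.117]
wrist_force: [-1.1, 0.6, -0.6]
finger_gap: 75.2
finger_force: 0.6
```

>>> arm_command(
  plan=[
    [0.6,-0.003,0,0,0],
    [0.6,-0.003,0,0,0],
    [0.6,-0.002,0,0,0],
    [0.6,0,0,0,0],
  ],
)

```text
clock: 5.48
eef_pos: [561.0, -79.2, 18.4]
eef_rot: [-3.142, 0.0, -3.117]
wrist_force: [-0.6, -0.2, -0.2]
finger_gap: 75.2
finger_force: 0.3
```

```bash
python3 - <<'E'
from h import *
c=look('top')
cv2.imwrite('pics/crop2.png',cv2.resize(c['img'][125:245,215:385],None,fx=4.7,fy=4.7,interpolation=cv2.INTER_CUBIC))
E
```

```text
(no output)
```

View pics/crop2.png

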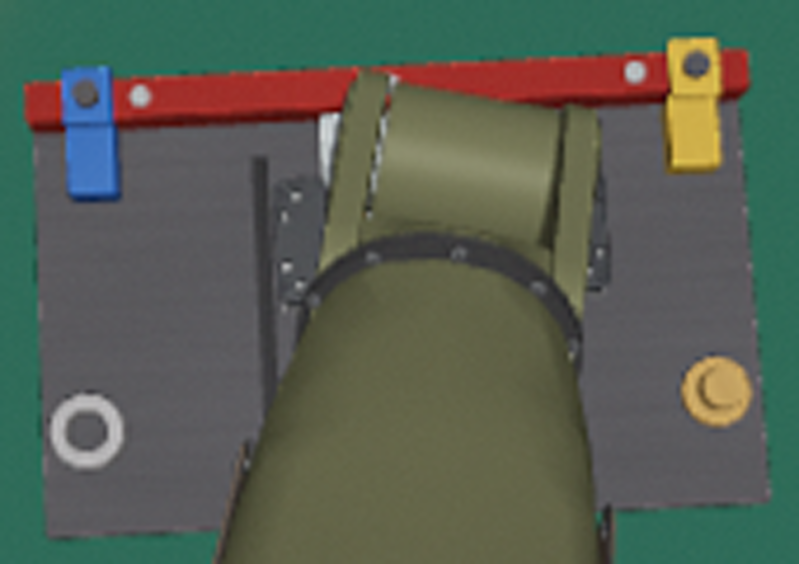

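The blank's left end shows at (327,145), with its far corner at v≈113 nearly touching the fence. The arm hides the rest, so I continue in small steps and watch the force.

>>> arm_command(
  plan=[
    [0.6,-0.002,0,0,0],
    [0.6,-0.002,0,0,0],
    [0.6,0,0,0,0],
  ],
)

```text
clock: 5.9
eef_pos: [561.8, -79.2, 18.5]
eef_rot: [3.141, -0.008, -3.117]
wrist_force: [-26.3, -1.3, 19.1]
finger_gap: 74.9
finger_force: 13.5
```

>>> arm_command(
  plan=[
    [0.6,-0.001,0,0,0],
    [0.6,-0.001,0,0,0],
    [0.6,0,0,0,0],
  ],
)

```text
clock: 6.28
eef_pos: [562.0, -79.2, 18.5]
eef_rot: [3.141, -0.012, -3.117]
wrist_force: [-41.7, -1.3, 30.3]
finger_gap: 75.3
finger_force: 21.3
```

>>> arm_command(
  plan=[
    [0.6,0.015,0,0,0],
    [0.6,0.015,0,-0.01,0],
    [0.2,0,0,-0.05,0],
    [0.2,0,0,-0.05,0.1745],
    [0.2,0,0,0,0.1745],
    [0.2,0,0,0,0.1745],
    [0.2,0,0,0,0.1745],
    [0.2,0,0,0,0.1745],
    [0.2,0,0,0,0.1745],
    [0.2,0,0,0,0.1745],
    [0.2,0,0,0,0.1745],
    [0.2,0,0,0,0.1745],
    [0.2,0.045,0.042,0,0],
    [0.2,0.045,0.042,0,0],
    [0.2,0,0,0,0],
    [0.2,0,0,0,0],
  ],
)

```text
clock: 8.28
eef_pos: [618.3, 12.0, 128.3]
eef_rot: [-3.142, 0.0, 1.596]
wrist_force: [0.4, 0.0, -0.4]
finger_gap: 56.6
finger_force: 0.0
```

```bash
python3 - <<'E'
from h import *
print(manip.read_state()['joints'])
c=look('side')
cv2.imwrite('pics/crop3.png',cv2.resize(c['img'][165:325,225:400],None,fx=3.7,fy=3.7,interpolation=cv2.INTER_CUBIC))
E
```

```text
[-3.97734938e-02  5.19006942e-01  1.39863061e+00 -1.75482945e-04
  1.22401561e+00 -6.45293690e-02]
```

View pics/crop3.png

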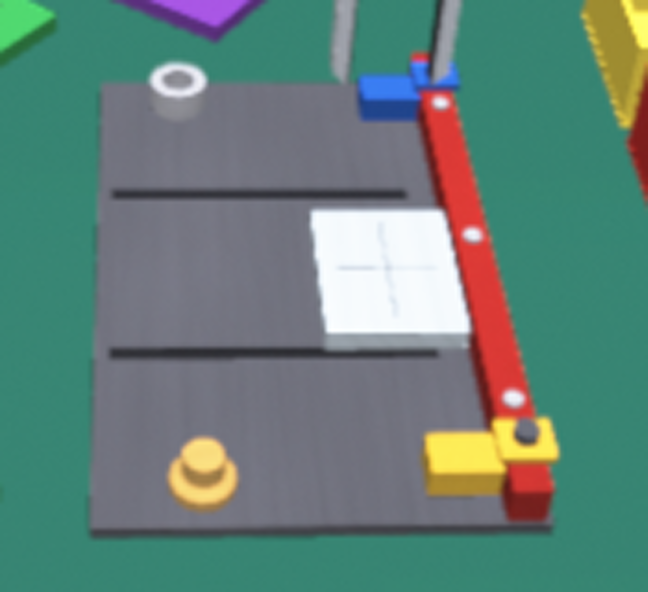

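The blank now lies flush along the fence. Its top corners in the crop are at (311,210), (445,210), (470,334) and (325,334), and the yellow stop's inner top edge runs from (426,432).

```bash
python3 - <<'E'
from geo import *
c=np.load('side.npz')
for z,u,v in [(30,311,210),(30,445,210),(30,470,334),(30,325,334),(37,426,432),(37,495,430)]: print(P(c,u,v,z,3.7,225,165).round(1))
E
```

```text
[570.5 -17.6]
[667.8 -15.5]
[ 668.5 -138.9]
[ 572.1 -140.7]
[ 627.6 -229.2]
[ 670.5 -227. ]
```

>>> arm_command(
  plan=[
    [0.2,0,-0.004,0.05,0],
    [0.2,0,0,0.04,0],
    [0.2,0,0,0.02,0],
    [0.2,0,0,0,0],
    [0.2,-0.01,0,0,0],
    [0.2,-0.01,0,0,0],
    [0.2,-0.01,0,0,0],
    [0.2,-0.01,0,0,0],
    [0.2,-0.01,0,0,0],
    [0.2,-0.01,0,0,0],
    [0.2,-0.01,0,0,0],
    [0.2,-0.01,0,0,0],
    [0.2,-0.01,0,0,0],
    [0.2,-0.006,0,0,0],
    [0.2,0,0,0,0],
  ],
)

```text
clock: 10.2
eef_pos: [617.3, -84.7, 19.4]
eef_rot: [3.14, 0.0, 1.595]
wrist_force: [-0.7, 0.2, 0.3]
finger_gap: 56.5
finger_force: 0.0
```

>>> arm_command(
  plan=[
    [0.2,-0.004,0,0,0],
    [0.2,-0.003,0,0,0],
    [0.2,0,0,0,0],
  ],
)

```text
clock: 10.58
eef_pos: [617.4, -90.9, 19.1]
eef_rot: [3.141, -0.0, 1.595]
wrist_force: [0.3, 4.6, 3.8]
finger_gap: 56.6
finger_force: 2.2
```

>>> arm_command(
  plan=[
    [0.2,-0.002,0,0,0],
    [0.2,-0.002,0,0,0],
    [0.2,0,0,0,0],
  ],
)

```text
clock: 10.95
eef_pos: [617.5, -94.7, 19.1]
eef_rot: [3.141, -0.0, 1.595]
wrist_force: [1.1, 5.8, 5.0]
finger_gap: 56.3
finger_force: 2.8
```

>>> arm_command(
  plan=[
    [0.2,-0.001,0,0,0],
    [0.2,-0.001,0,0,0],
    [0.2,0,0,0,0],
  ],
)

```text
clock: 11.32
eef_pos: [617.5, -96.6, 19.1]
eef_rot: [3.141, -0.001, 1.595]
wrist_force: [-0.7, 6.8, 4.2]
finger_gap: 56.6
finger_force: 3.0
```

>>> arm_command(
  plan=[
    [0.2,-0.001,0,0,0],
    [0.2,-0.001,0,0,0],
    [0.2,0,0,0,0],
  ],
)

```text
clock: 11.7
eef_pos: [617.5, -98.6, 19.1]
eef_rot: [3.141, -0.001, 1.595]
wrist_force: [-0.7, 6.1, 5.8]
finger_gap: 56.4
finger_force: 3.1
```

>>> arm_command(
  plan=[
    [0.2,-0.001,0,0,0],
    [0.2,-0.001,0,0,0],
    [0.2,0,0,0,0],
  ],
)

```text
clock: 12.08
eef_pos: [617.6, -100.6, 19.1]
eef_rot: [3.141, -0.001, 1.595]
wrist_force: [0.1, 6.7, 5.7]
finger_gap: 56.5
finger_force: 3.1
```

>>> arm_command(
  plan=[
    [0.2,-0.001,0,0,0],
    [0.2,-0.001,0,0,0],
    [0.2,0,0,0,0],
  ],
)

```text
clock: 12.45
eef_pos: [617.6, -101.1, 19.1]
eef_rot: [3.141, -0.003, 1.596]
wrist_force: [-0.2, 15.2, 6.8]
finger_gap: 56.5
finger_force: 7.9
```

>>> arm_command(
  plan=[
    [0.2,-0.001,0,0,0],
    [0.2,-0.001,0,0,0],
    [0.2,0,0,0,0],
  ],
)

```text
clock: 12.82
eef_pos: [617.6, -101.2, 19.1]
eef_rot: [3.142, -0.005, 1.596]
wrist_force: [-3.0, 27.1, 9.7]
finger_gap: 56.3
finger_force: 13.9
```

The stop is reached. I'll back off and look.

>>> arm_command(
  plan=[
    [0.2,0.012,0,0,0],
    [0.2,0.02,0,0,0],
    [0.2,0,0,-0.04,0],
    [0.2,0.03,0,-0.06,0],
    [0.2,0.06,0,-0.04,0],
    [0.2,0.06,0,0,0],
    [0.2,0.03,0,0,0],
    [0.2,0,0,0,0],
  ],
)

```text
clock: 13.82
eef_pos: [612.0, 99.2, 148.9]
eef_rot: [-3.141, 0.0, 1.598]
wrist_force: [-0.6, 0.4, -0.0]
finger_gap: 56.3
finger_force: 0.0
```

```bash
python3 - <<'E'
from h import *
c=look('side'); a=c['img'][165:325,225:400]
cv2.imwrite('pics/crop4.png',cv2.resize(c['img'][230:310,295:385],None,fx=7,fy=7,interpolation=cv2.INTER_CUBIC))
c=look('top')
cv2.imwrite('pics/crop5.png',cv2.resize(c['img'][125:225,275:385],None,fx=6,fy=6,interpolation=cv2.INTER_CUBIC))
E
```

```text
(no output)
```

View pics/crop4.png

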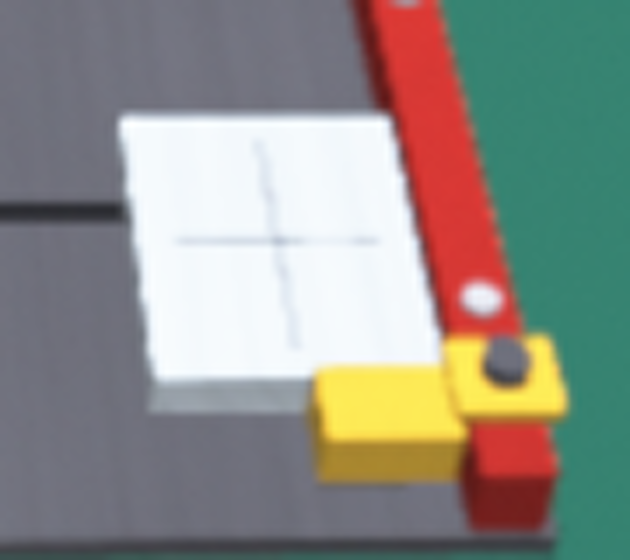

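View pics/crop5.png

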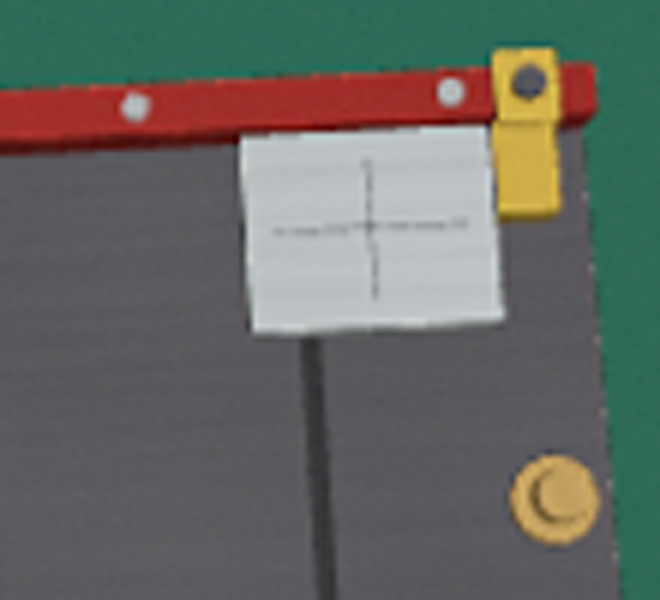

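The blank is flush on the fence (far edge (240,137)–(490,125) in the top crop) and touches the yellow stop at (493,160). One last two-finger press against the fence will make sure it is square.

>>> arm_command(
  plan=[
    [0.6,0,0,0,-0.1745],
    [0.6,0,0,0,-0.1745],
    [0.6,0,0,0,-0.1745],
    [0.6,0,0,0,-0.1745],
    [0.6,0,0,0,-0.1745],
    [0.6,0,0,0,-0.1745],
    [0.6,0,0,0,-0.1745],
    [0.6,0,0,0,-0.1745],
    [0.6,0,0,0,-0.1745],
    [0.6,0.012,-0.044,0,0],
    [0.6,0.012,-0.044,0,0],
    [0.6,0.012,-0.044,0,0],
    [0.6,0.012,-0.044,0,0],
    [0.6,0.012,-0.044,0,0],
    [0.6,0.012,-0.044,0,0],
    [0.6,0,0,0,0],
    [0.6,0,0,0,0],
  ],
)

```text
clock: 16.05
eef_pos: [546.6, -169.0, 149.0]
eef_rot: [3.141, -0.0, -3.119]
wrist_force: [-0.6, -0.6, -0.4]
finger_gap: 75.4
finger_force: 0.0
```

>>> arm_command(
  plan=[
    [0.6,0,0,0.05,0],
    [0.6,0,0,0.045,0],
    [0.6,0,0,0.025,0],
    [0.6,0,0,0.009,0],
    [0.6,0,0,0,0],
    [0.6,-0.008,0,0,0],
    [0.6,-0.005,0,0,0],
    [0.6,-0.003,0,0,0],
    [0.6,0,0,0,0],
  ],
)

```text
clock: 17.18
eef_pos: [563.0, -168.2, 20.1]
eef_rot: [-3.142, 0.0, -3.117]
wrist_force: [-0.5, 0.3, 0.0]
finger_gap: 75.6
finger_force: 0.0
```

>>> arm_command(
  plan=[
    [0.6,-0.001,0,0,0],
    [0.6,-0.001,0,0,0],
    [0.6,0,0,0,0],
  ],
)

```text
clock: 17.55
eef_pos: [563.9, -168.2, 20.0]
eef_rot: [3.141, -0.002, -3.117]
wrist_force: [-8.4, 0.1, 4.8]
finger_gap: 75.6
finger_force: 3.9
```

>>> arm_command(
  plan=[
    [0.6,-0.001,0,0,0],
    [0.6,-0.001,0,0,0],
    [0.6,0,0,0,0],
  ],
)

```text
clock: 17.92
eef_pos: [564.0, -168.2, 20.0]
eef_rot: [3.141, -0.007, -3.117]
wrist_force: [-22.7, 0.4, 15.8]
finger_gap: 75.5
finger_force: 11.6
```

>>> arm_command(
  plan=[
    [0.6,0.012,0,0,0],
    [0.6,0.008,0,0,0],
    [0.6,0,0,-0.04,0],
    [0.6,0,0,-0.06,0],
    [0.6,0.03,0,-0.06,0],
    [0.6,0.05,0.06,0,0],
    [0.6,0.05,0.06,0,0],
    [0.6,0,0.06,0,0],
    [0.6,0,0.06,0,0],
    [0.6,0,0,0,0],
  ],
)

```text
clock: 19.18
eef_pos: [433.2, 47.7, 176.1]
eef_rot: [3.141, 0.001, -3.112]
wrist_force: [0.4, -1.0, -0.3]
finger_gap: 75.1
finger_force: 0.0
```

```bash
python3 - <<'E'
from h import *
c=look('top')
cv2.imwrite('pics/crop6.png',cv2.resize(c['img'][125:245,215:385],None,fx=4.7,fy=4.7,interpolation=cv2.INTER_CUBIC))
E
```

```text
(no output)
```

View pics/crop6.png

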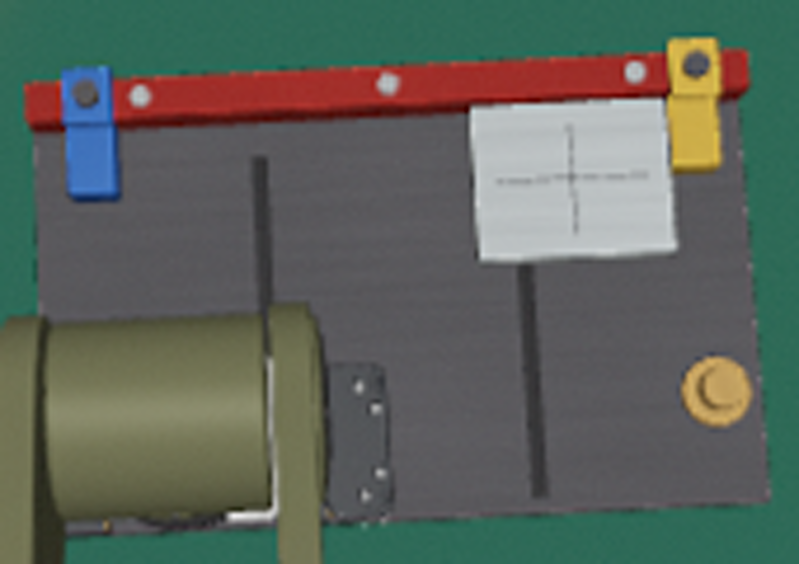

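The blank (corners ~(470,107), (663,98), (678,249), (481,262)) sits against the fence and the yellow stop. The collar at (717,388) hasn't moved, and the arm is clear.

```bash
python3 -c "
from cell import ticket
print(ticket.sign_off())"
```

```text
the job is handed in; nothing more can be done
None
```

I pushed the blank flush along the red fence and against the yellow stop, moved the arm clear and handed the job in at about 19 s; sign-off gave no verdict, and the last picture showed the blank seated.

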